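# Stop the disc sander and tip up its counterweighted guard

## Robot

A 7-joint arm with a two-finger parallel gripper is mounted at the origin on the work surface. World frame = base frame: x ahead of the robot, y to its left, z up, the work surface at z = 0. Lengths are in m, angles in rad, forces in N, time in s.
With the tool pointing down it reaches from about 0.425 to 0.825 m from the base axis. Payload 3.6 kg.
Tool frame: the origin (TCP) lies at the very end of the fingers, on their centre line; the grasp point (between the pads) lies grip_point_offset behind it (grip_point_offset is the distance from the TCP to the grasp point, in m); z points along the fingers, y is the line along which they close (so a half turn about z gives the same grasp; the last joint's range is limited). The gripper opens to 93 mm and grips with 3 to 60 N. Pads are 15 mm wide; open, the fingers measure 128 mm over their backs; the gripper's body (75 mm by 188 mm) begins 65 mm behind the grasp point.
Start: joints at [1.292, 0.615, -0.013, 1.423, 0.008, 1.103, -0.04], TCP at [0.163, -0.629, 0.219] pointing down, gripper open.
Joint ranges: [-3.12, 3.12], [-0.3, 2.06], [-1.34, 1.32], [0.26, 2.42], [-1.36, 4.5], [0.01, 1.98], [-2.84, 2.84]. Speed limits (rad/s): [2.79, 2.79, 3.14, 3.14, 3.14, 3.14, 3.14].

## Interface

Orientations are given as a unit quaternion [x, y, z, w].
In Python, from station import * gives the robot as it stands.
- The arm moves only by the tool carry_out, never from a script. Its argument "series" is a list of rows, each a list of 3 entries, a list of its own where there are three numbers: the shift along the tool's x, y, z in mm, then the turn, a rotation vector about the tool's x, y, z in degrees, then the closure, from -1 (fully open) to 1 (shut). In form: [[[x, y, z], [ax, ay, az], claw], ...]. A call has 1 to 20 rows; each row shifts and turns the commanded pose from where the row before left it, along the tool's axes as they then stand; what a row does not reach is not made up. A row lasts 1/10 s, in which the tool goes at most 50 mm and 8.59 degrees, less where a joint would pass 70% of its speed; a pose out of reach is approached as far as the arm can. A call with a gripper value outside its range is refused whole. The fingers move at their own pace and stop on an object; "squeeze" is the grip in N (left out, the last holds). Time passes only in rows, so rows that do not move let the fingers close. It gives the time, the measured TCP pose, the force, the opening and the grip force at its end, in the units of the state.
- read_state(): the state, without advancing time (a new reading comes with each control period).
- snapshot(name): name is "scene" or "top" or "wrist"; returns a dict with "pixels" (384x512x3 uint8, red, green, blue), "K" (3x3 intrinsics, pixels), "k1" (the pictures are not rectified: a ray, as slopes to the right and down, at radius r is drawn at 1 + k1 r^2 times it, then the intrinsics apply), "R" (3x3) and "t" (3): a world point X has camera coordinates R X + t. Camera axes: x right, y down, z forward; pixel columns grow to the right and rows downward; lengths in m; the calibration is good to about 2 mm. A picture is of the moment at which its call begins. There is no depth.
- hand_in(): hands the job in; it is judged then, once.
The state is a dict: "clock": time; "joint_pos": joint angles; "joint_vel": joint speeds; "joint_efforts": joint torques, N m; "position": TCP position; "tool_rot": TCP orientation; "wrist_force": force on the tool from outside, world axes, zero at the start; "wrist_torque": the same for the moment, N m; "finger_gap": finger opening in m; "finger_force": force on a finger pad.
Only numpy, scipy, OpenCV 4.12 (cv2) and the standard library are available. Lean on these libraries where they do the work, as an engineer would, in place of code of your own. Each camera call takes 0.05 s, during which the arm holds its last target. There are 200 camera calls.

## Task

The disc on the bench sander needs changing. First press the big mushroom-headed stop button fully in, leaving the small start button beside it alone; then push the sander's counterweighted guard up by its front bar, past its balance point, so that it falls back against its stop and stays raised by itself. Only push with the fingertips or the outside of the fingers - pinch nothing - and leave the glue bottle, bowl and wood blank where they stand.

Things in the scene. Friction and masses are not known exactly. Their poses are not given: they have to be found in the camera images.
- sander: Bench disc sander, fixed: base 270 x 200 mm (x -120 to +150), upright 150 mm disc at x -10 facing -x, its axis 140 mm up; work table before it (x -105 to -20, y +-85, top 120 mm up); motor drum behind. Origin on the bench below the guard's hinge axis, which is parallel to its y; z up. Its -x side (front) faces the robot, turned up to 0.4 rad.
- guard_hinge (a point): Middle of the guard's hinge axis, 140 mm above the bench over the sander's origin; axes as the sander's. The bar runs on a 170 mm circle about this axis, up and to the sander's +x: guard down, it is 139 mm in front (-x) and 98 mm above the axis; raised, 40 mm behind and 165 mm above it. Before and below the bar is free space, but for the work table.
- guard_bar (a point): Middle of the guard's front bar: round bare steel, 18 mm thick, 210 mm long, parallel to the sander's y, joining two flat side arms (y +-99 mm) that lead to the hinge; behind it a clear panel from 100 to 165 mm from the hinge axis. 238 mm above the bench when down. Axes as the sander's with the guard down; they turn with the guard.
- guard (a joint): Guard angle, rad: 0 = down (arms 35 degrees above level), 1.2 = raised on the back stop. Steel counterweights behind the hinge balance it at about 0.63: let go below that it drops back, above it falls to the back stop within about 2 s. 1 to 2 N at the bar move it along its circle; a purely level push at the start may jam by friction.
- stop_top (a point): Centre of the top of the stop button, 83 mm above the bench when out: black mushroom head, 42 mm wide, 28 mm out of a grey switch box (75 x 130 x 55 mm high, fixed to the bench left or right of the sander, turned up to 0.4 rad). Axes as the box's, z up; the button is 32 mm from the box's centre along the box's +y.
- stop (a joint): Travel of the stop button, m: 0 = out, 0.008 = fully in. It is pressed straight down, takes about 4 N all the way, and stays where it is left.
- start_top (a point): Centre of the top of the small start button on the same box, 65 mm above the bench: 20 mm in diameter, standing 10 mm out of the box, 64 mm from the stop button along the box's -y. To be left alone.
- start (a joint): Travel of the start button, m: 0 = out, 0.005 = in; springs back, about 2 N to start it moving.
- glue: Loose white glue bottle, 62 mm in diameter, 150 mm high, standing on the side of the sander where the switch box is not. Origin at the centre of its underside.
- bowl: Loose wooden bowl, 120 mm across the rim, 50 mm high. Origin at the centre of its underside.
- blank: Loose wood blank, 50 x 50 x 45 mm high. Origin at the centre of its underside.
Mind the look-alikes: they are no part of the job. Of the things shaped like the part that bears stop_top, the grey one is meant.

How it is judged:
By the outcome, as a careful person would: the job done as asked, in the order asked, and still so for the second after the job is handed in, with the robot touching nothing.
It also fails if it takes over 64 s, if anything falls off the work surface, if the arm or the gripper's body presses on something with over 40 N, if the wrist force passes 120 N, or if a joint passes its speed limit or range.

## Working session

There is one attempt and no reset: what is moved stays moved. The work goes in short steps, Python scripts to look and compute and a tool call to move; the robot and the scene stay as the last step left them, time stands still between calls to the robot, and variables do not carry over. Pictures are saved under pics/ and viewed, at most 10 in all, crops included, and the job is handed in when it is done.

Besides the shell and the picture viewer there is one more tool, called after "Request:" by a JSON object that holds its "name" and its "arguments", one argument or row to a line. carry_out: Moves the arm, as the interface text tells. Its arguments: {"type":"object","properties":{"series":{"type":"array"},"squeeze":{"type":"number"}},"required":["series"]}

```bash
mkdir -p pics; python3 - <<'E'
from station import *
import cv2,numpy as np,pickle
d={n:snapshot(n) for n in("scene","top")}
pickle.dump(d,open('s.pkl','wb'))
for n in d: cv2.imwrite(f'pics/{n}0.png',cv2.resize(d[n]['pixels'][:,:,::-1],(768,576)))
s=read_state();print({k:np.round(s[k],3) for k in s})
E
```

```text
{'clock': np.float64(0.1), 'joint_pos': array([ 1.292,  0.616, -0.013,  1.425,  0.008,  1.103, -0.04 ]), 'joint_vel': array([ 0.   , -0.003, -0.   , -0.006, -0.001,  0.   ,  0.001]), 'joint_efforts': array([ 1.0000e-03, -4.6004e+01,  2.1000e-01, -1.6624e+01, -6.1000e-02,
        1.7000e-02,  0.0000e+00]), 'position': array([ 0.162, -0.629,  0.218]), 'tool_rot': array([ 0.992,  0.126, -0.   , -0.001]), 'wrist_force': array([ 0.052,  0.687, -0.627]), 'wrist_torque': array([ 0.03 , -0.001, -0.02 ]), 'finger_force': np.float64(0.0), 'finger_gap': np.float64(0.093)}
```

View pics/scene0.png

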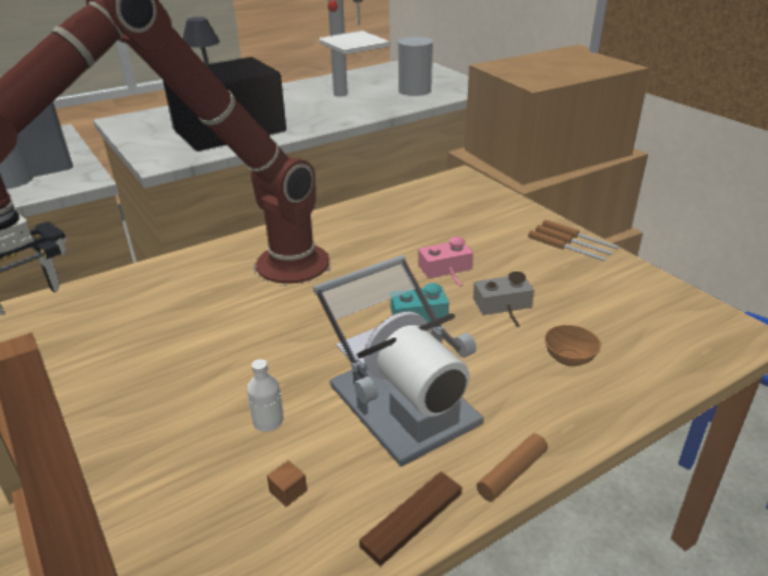

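View pics/top0.png

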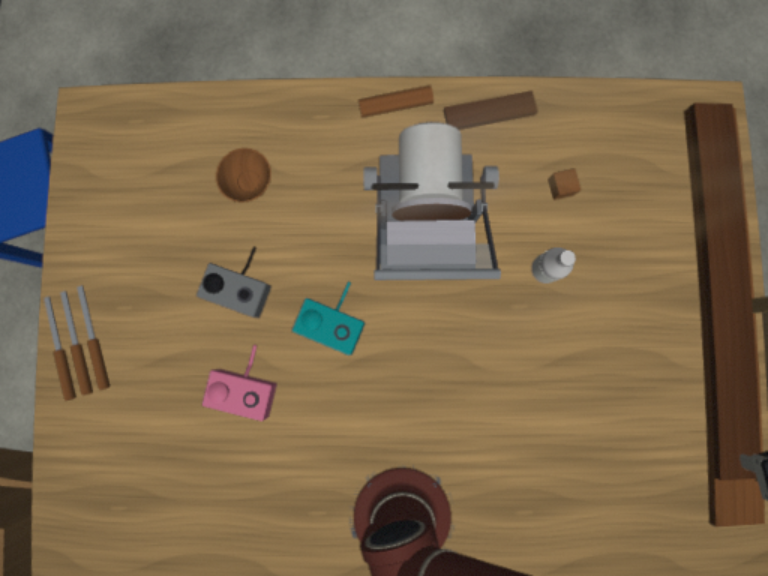

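The top view has three candidate switch boxes, in 768-px coordinates: grey (232,290), teal (328,325) and pink (238,394). I choose the grey one, with its black mushroom at (213,283) and start button at (245,295). The guard bar runs from (376,274) to (498,274), the glue is at (555,264), the bowl at (244,175) and the blank at (565,183).

```bash
cat > h.py <<'E'
import numpy as np,cv2
def ray(c,uv):
    K=np.array(c['K'],float);p=(np.array(uv,float)-K[:2,2])/[K[0,0],K[1,1]]
    q=p.copy()
    for _ in range(20): q=p/(1+c['k1']*(q@q))
    R=np.array(c['R']);return -R.T@np.array(c['t']),R.T@np.r_[q,1]
def onz(c,uv,z):
    o,d=ray(c,uv);return o+d*(z-o[2])/d[2]
def proj(c,X):
    x=np.array(c['R'])@X+np.array(c['t']);q=x[:2]/x[2];q=q*(1+c['k1']*(q@q))
    K=np.array(c['K']);return q*[K[0,0],K[1,1]]+K[:2,2]
E
python3 - <<'E'
from h import *
import pickle
d=pickle.load(open('s.pkl','rb'));t=d['top'];im=t['pixels']
g=im[160:220,125:190].max(2)
m=np.zeros(im.shape[:2],np.uint8);m[160:220,125:190]=(g<45)*255
n,l,st,ce=cv2.connectedComponentsWithStats(m)
for i in range(1,n):
  if st[i,4]>15: print(st[i],ce[i],onz(t,ce[i],.083),onz(t,ce[i],.065))
k=2/3
for nm,uv,z in[('barL',(376,274),.238),('barR',(498,274),.238),('start',(245,295),.065),('stop',(213,283),.083),('glue',(555,264),.08),('teal',(312,320),.083)]:
  X=onz(t,np.array(uv)*k,z);print(nm,X.round(4),(proj(d['scene'],X)*1.5).round(1))
a=cv2.resize(im[165:220,125:195],None,fx=5,fy=5);b=cv2.resize(im[165:195,240:345],None,fx=5,fy=5)
w=np.zeros((450,530,3),np.uint8);w[:275,:350]=a;w[290:440,:525]=b
cv2.imwrite('pics/c.png',w[:,:,::-1])
E
```

```text
[136 182  13  13 131] [141.8778626  188.35877863] [0.47379285 0.37356084 0.083     ] [0.47588477 0.37976628 0.065     ]
[160 193   6   7  31] [162.38709677 195.74193548] [0.45139553 0.3107826  0.083     ] [0.45309567 0.31588991 0.065     ]
barL [0.4685 0.0444 0.238 ] [401.9 258.5]
barR [ 0.4673 -0.1593  0.238 ] [315.1 289.1]
start [0.4503 0.3129 0.065 ] [489.5 283.1]
stop [0.4729 0.3732 0.083 ] [515.4 273.4]
glue [ 0.5071 -0.3058  0.08  ] [263.8 389.8]
teal [0.399  0.1742 0.083 ] [430.9 285.1]
```

View pics/c.png

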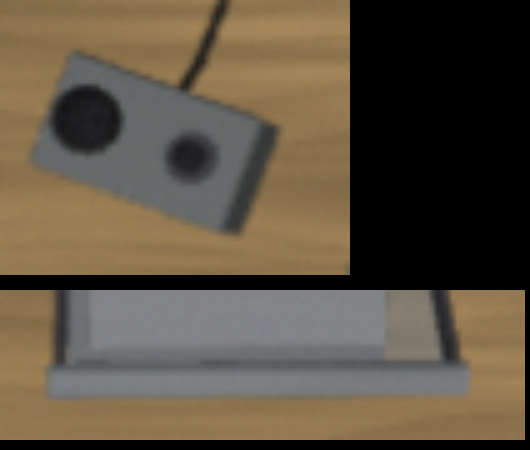

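The crop confirms a grey box with the black mushroom left and the small start button right. The guard bar is unobstructed and nearly square to the robot. Hinge is at about (0.607, -0.057, 0.14). I'll close the fingers, lift and swing over.

Request:
{"name": "carry_out", "arguments": {
  "series": [
    [[0, 0, -26], [0, 0, 2.9], 1],
    [[0, 0, -26], [0, 0, 2.9], 1],
    [[0, 0, -26], [0, 0, 2.9], 1],
    [[0, 0, -26], [0, 0, 2.9], 1],
    [[0, 0, -26], [0, 0, 2.9], 1],
    [[26, -29, 0], [0, 0, 0], 1],
    [[26, -29, 0], [0, 0, 0], 1],
    [[26, -29, 0], [0, 0, 0], 1],
    [[26, -29, 0], [0, 0, 0], 1],
    [[26, -29, 0], [0, 0, 0], 1],
    [[26, -29, 0], [0, 0, 0], 1],
    [[26, -29, 0], [0, 0, 0], 1],
    [[26, -29, 0], [0, 0, 0], 1],
    [[26, -29, 0], [0, 0, 0], 1],
    [[26, -29, 0], [0, 0, 0], 1],
    [[26, -29, 0], [0, 0, 0], 1],
    [[26, -29, 0], [0, 0, 0], 1],
    [[26, -29, 0], [0, 0, 0], 1],
    [[26, -29, 0], [0, 0, 0], 1],
    [[0, 0, 0], [0, 0, 0], 1]
  ]
}}

```text
clock: 2.1
position: [0.5303, -0.2161, 0.3476]
tool_rot: [1.0, 0.006, 0.0, -0.003]
wrist_force: [0.5, -0.1, -0.3]
finger_gap: 0.0006
finger_force: 0.0
```

Request:
{"name": "carry_out", "arguments": {
  "series": [
    [[-3, -33, 0], [0, 0, 0], 1],
    [[-3, -33, 0], [0, 0, 0], 1],
    [[-3, -33, 0], [0, 0, 0], 1],
    [[-3, -33, 0], [0, 0, 0], 1],
    [[-3, -33, 0], [0, 0, 0], 1],
    [[-3, -33, 0], [0, 0, 0], 1],
    [[-3, -33, 0], [0, 0, 0], 1],
    [[-3, -33, 0], [0, 0, 0], 1],
    [[-3, -33, 0], [0, 0, 0], 1],
    [[-3, -33, 0], [0, 0, 0], 1],
    [[-3, -33, 0], [0, 0, 0], 1],
    [[-3, -33, 0], [0, 0, 0], 1],
    [[-3, -33, 0], [0, 0, 0], 1],
    [[-3, -33, 0], [0, 0, 0], 1],
    [[-3, -33, 0], [0, 0, 0], 1],
    [[-3, -33, 0], [0, 0, 0], 1],
    [[-3, -33, 0], [0, 0, 0], 1],
    [[-3, -30, 0], [0, 0, 0], 1],
    [[0, 0, 0], [0, 0, 0], 1],
    [[0, 0, 0], [0, 0, 0], 1]
  ]
}}

```text
clock: 4.1
position: [0.4728, 0.3671, 0.3479]
tool_rot: [1.0, 0.0, -0.0, 0.001]
wrist_force: [-0.4, -0.7, -0.5]
finger_gap: 0.0005
finger_force: 0.0
```

```bash
python3 - <<'E'
from station import *
from h import *
s=read_state();print(s['joint_pos'].round(2) if hasattr(s['joint_pos'],'round') else s['joint_pos'],s['position'])
c=snapshot('wrist');print(proj(c,np.array([.4738,.3736,.083]))*1.5,proj(c,np.array([.4503,.3129,.065]))*1.5)
cv2.imwrite('pics/w.png',cv2.resize(c['pixels'][:,:,::-1],(768,576)))
import pickle;pickle.dump(c,open('w.pkl','wb'))
E
```

```text
[-0.52  0.46 -0.29  1.35  0.13  1.35 -2.39] [0.47276105 0.36714936 0.34794306]
[374.9485634 241.8229449] [427.91428417 259.34979571]
```

View pics/w.png

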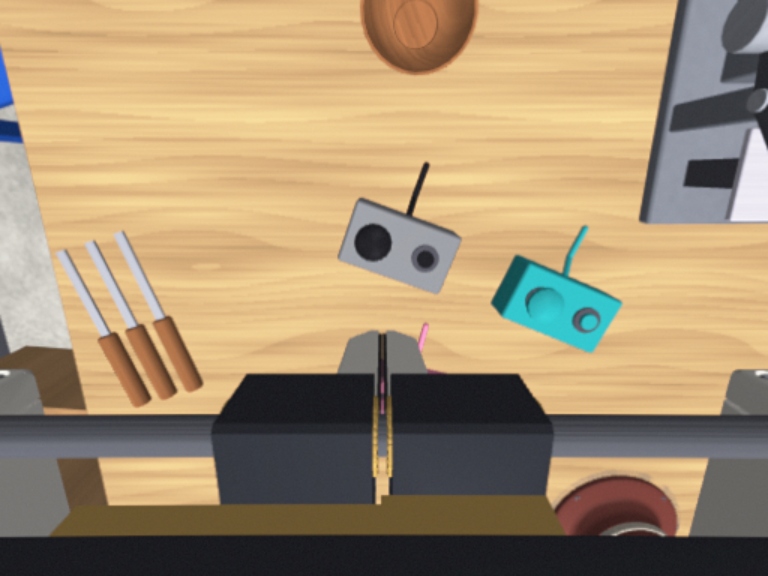

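The wrist view agrees with the estimate: stop at (373,243), start at (426,259). Descending, the last part slowly.

Request:
{"name": "carry_out", "arguments": {
  "series": [
    [[1, -6.5, 25], [0, 0, 0], 1],
    [[0, 0, 25], [0, 0, 0], 1],
    [[0, 0, 25], [0, 0, 0], 1],
    [[0, 0, 25], [0, 0, 0], 1],
    [[0, 0, 25], [0, 0, 0], 1],
    [[0, 0, 25], [0, 0, 0], 1],
    [[0, 0, 25], [0, 0, 0], 1],
    [[0, 0, 25], [0, 0, 0], 1],
    [[0, 0, 25], [0, 0, 0], 1],
    [[0, 0, 20], [0, 0, 0], 1],
    [[0, 0, 8], [0, 0, 0], 1],
    [[0, 0, 3], [0, 0, 0], 1],
    [[0, 0, 3], [0, 0, 0], 1],
    [[0, 0, 2], [0, 0, 0], 1],
    [[0, 0, 2], [0, 0, 0], 1],
    [[0, 0, 2], [0, 0, 0], 1],
    [[0, 0, 2], [0, 0, 0], 1],
    [[0, 0, 0], [0, 0, 0], 1],
    [[0, 0, 0], [0, 0, 0], 1]
  ]
}}

```text
clock: 6.05
position: [0.4741, 0.3744, 0.082]
tool_rot: [1.0, -0.0, 0.0, -0.0]
wrist_force: [-0.1, 0.7, 1.2]
finger_gap: 0.0005
finger_force: 1.0
```

Request:
{"name": "carry_out", "arguments": {
  "series": [
    [[0, 0, 2], [0, 0, 0], 1],
    [[0, 0, 2], [0, 0, 0], 1],
    [[0, 0, 2], [0, 0, 0], 1],
    [[0, 0, 2], [0, 0, 0], 1],
    [[0, 0, 2], [0, 0, 0], 1],
    [[0, 0, 0], [0, 0, 0], 1],
    [[0, 0, 0], [0, 0, 0], 1]
  ]
}}

```text
clock: 6.75
position: [0.4741, 0.3744, 0.0752]
tool_rot: [1.0, -0.0, 0.001, -0.0]
wrist_force: [-3.6, -3.4, 21.3]
finger_gap: 0.0005
finger_force: 10.6
```

Button bottomed at 21 N (z 0.075). Lifting and moving to in front of the guard, then tilting the fingers forward.

Request:
{"name": "carry_out", "arguments": {
  "series": [
    [[0, 0, -5], [0, 0, 0], 1],
    [[0, 0, -10], [0, 0, 0], 1],
    [[0, 0, -40], [0, 0, 0], 1],
    [[0, 0, -40], [0, 0, 0], 1],
    [[0, 0, -40], [0, 0, 0], 1],
    [[0, 0, -40], [0, 0, 0], 1],
    [[0, 0, -40], [0, 0, 0], 1],
    [[0, 0, -40], [0, 0, 0], 1],
    [[-2, 42, 0], [0, 0, 0], 1],
    [[-2, 42, 0], [0, 0, 0], 1],
    [[-2, 42, 0], [0, 0, 0], 1],
    [[-2, 42, 0], [0, 0, 0], 1],
    [[-2, 42, 0], [0, 0, 0], 1],
    [[-2, 42, 0], [0, 0, 0], 1],
    [[-2, 42, 0], [0, 0, 0], 1],
    [[-2, 42, 0], [0, 0, 0], 1],
    [[-2, 42, 0], [0, 0, 0], 1],
    [[-2, 42, 0], [0, 0, 0], 1],
    [[-2, 42, 0], [0, 0, 0], 1],
    [[0, 0, 0], [0, 0, 0], 1]
  ]
}}

```text
clock: 8.75
position: [0.4504, -0.095, 0.3262]
tool_rot: [1.0, -0.006, -0.001, 0.002]
wrist_force: [-0.4, 0.1, 0.5]
finger_gap: 0.0006
finger_force: 0.0
```

Request:
{"name": "carry_out", "arguments": {
  "series": [
    [[0, 0, 0], [0, 5, 0], 1],
    [[0, 0, 0], [0, 5, 0], 1],
    [[0, 0, 0], [0, 5, 0], 1],
    [[0, 0, 0], [0, 5, 0], 1],
    [[0, 0, 0], [0, 5, 0], 1],
    [[0, 0, 0], [0, 0, 0], 1]
  ]
}}

```text
clock: 9.35
position: [0.4485, -0.0871, 0.3251]
tool_rot: [0.977, -0.0, 0.215, -0.0]
wrist_force: [-0.6, 0.1, -0.1]
finger_gap: 0.0001
finger_force: 0.0
```

```bash
python3 - <<'E'
from station import *
from h import *
from scipy.spatial.transform import Rotation as Ro
s=read_state();print(np.round(s['joint_pos'],2),s['position'],Ro.from_quat(s['tool_rot']).as_matrix().round(3))
c=snapshot('wrist');t=snapshot('scene')
cv2.imwrite('pics/w2.png',np.hstack([cv2.resize(c['pixels'],(400,300)),cv2.resize(t['pixels'][90:282,128:384],(400,300))])[:,:,::-1])
E
```

```text
[ 0.33  0.02 -0.12  2.1  -0.14  0.61 -1.27] [ 0.44853671 -0.08714793  0.32514276] [[ 0.908 -0.001  0.419]
 [-0.001 -1.     0.001]
 [ 0.419 -0.001 -0.908]]
```

View pics/w2.png

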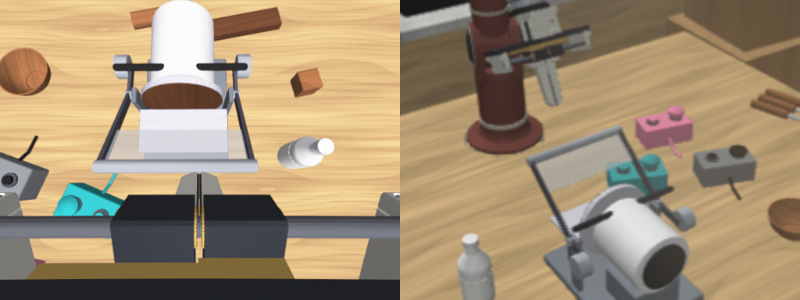

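The bar lies just ahead of the fingertips (left panel, bar at (175,165)), with free space below. Backing off a little and going down in front of it.

Request:
{"name": "carry_out", "arguments": {
  "series": [
    [[-16, 0, -7.5], [0, 0, 0], 1],
    [[-8.2, 0, 17.7], [0, 0, 0], 1],
    [[-8.2, 0, 17.7], [0, 0, 0], 1],
    [[-8.2, 0, 17.7], [0, 0, 0], 1],
    [[-8.2, 0, 17.7], [0, 0, 0], 1],
    [[-8.2, 0, 17.7], [0, 0, 0], 1],
    [[-8.2, 0, 17.7], [0, 0, 0], 1],
    [[0, 0, 0], [0, 0, 0], 1]
  ]
}}

```text
clock: 10.25
position: [0.4343, -0.087, 0.2075]
tool_rot: [0.977, 0.0, 0.214, -0.001]
wrist_force: [-0.4, 0.3, -0.5]
finger_gap: 0.0003
finger_force: 0.0
```

```bash
python3 - <<'E'
from station import *
import numpy as np
s=read_state();print(np.round(s['joint_pos'],2),s['position'],s['wrist_force'])
H=np.array([.607,.14]);p=[]
off=np.array([-.0065,-.0251])
for a in np.arange(0,.95,.05):
    th=np.radians(180-35)-a;p.append(H+.17*np.array([np.cos(th),np.sin(th)])+off)
p=np.array(p);X=np.array([.907,.42]);Z=np.array([.42,-.907])
print(p[0]);print([[round(1000*d@X,1),round(1000*d@Z,1)] for d in np.diff(p,axis=0)]);print(p[-1])
E
```

```text
[ 0.36  0.17 -0.17  2.34 -0.27  0.22 -1.12] [ 0.43432356 -0.08701964  0.20753999] [-0.44298897  0.27315514 -0.50094956]
[0.46124415 0.21240799]
[[np.float64(7.4), np.float64(-4.1)], [np.float64(7.6), np.float64(-3.7)], [np.float64(7.8), np.float64(-3.3)], [np.float64(8.0), np.float64(-2.9)], [np.float64(8.1), np.float64(-2.5)], [np.float64(8.2), np.float64(-2.1)], [np.float64(8.3), np.float64(-1.7)], [np.float64(8.4), np.float64(-1.3)], [np.float64(8.5), np.float64(-0.9)], [np.float64(8.5), np.float64(-0.4)], [np.float64(8.5), np.float64(-0.0)], [np.float64(8.5), np.float64(0.4)], [np.float64(8.5), np.float64(0.8)], [np.float64(8.4), np.float64(1.3)], [np.float64(8.3), np.float64(1.7)], [np.float64(8.2), np.float64(2.1)], [np.float64(8.1), np.float64(2.5)], [np.float64(8.0), np.float64(2.9)]]
[0.59031781 0.28459479]
```

Approach contact and push the first third of the arc.

Request:
{"name": "carry_out", "arguments": {
  "series": [
    [[5.3, 0, 1.4], [0, 0, 0], 1],
    [[5.3, 0, 1.4], [0, 0, 0], 1],
    [[5.3, 0, 1.4], [0, 0, 0], 1],
    [[5.3, 0, 1.4], [0, 0, 0], 1],
    [[5.3, 0, 1.4], [0, 0, 0], 1],
    [[3.7, 0, -2], [0, 0, 0], 1],
    [[3.7, 0, -2], [0, 0, 0], 1],
    [[3.8, 0, -1.9], [0, 0, 0], 1],
    [[3.8, 0, -1.8], [0, 0, 0], 1],
    [[3.9, 0, -1.7], [0, 0, 0], 1],
    [[3.9, 0, -1.6], [0, 0, 0], 1],
    [[4, 0, -1.5], [0, 0, 0], 1],
    [[4, 0, -1.4], [0, 0, 0], 1],
    [[0, 0, 0], [0, 0, 0], 1]
  ]
}}

```text
clock: 11.65
position: [0.4846, -0.0881, 0.241]
tool_rot: [0.976, -0.0, 0.218, 0.0]
wrist_force: [-0.4, 0.2, -0.1]
finger_gap: 0.0007
finger_force: 0.4
```

```bash
python3 - <<'E'
from station import *
from h import *
t=snapshot('scene');u=snapshot('top')
cv2.imwrite('pics/w3.png',np.hstack([cv2.resize(u['pixels'][70:220,210:410],(400,300)),cv2.resize(t['pixels'][90:282,128:384],(400,300))])[:,:,::-1])
E
```

```text
(no output)
```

View pics/w3.png

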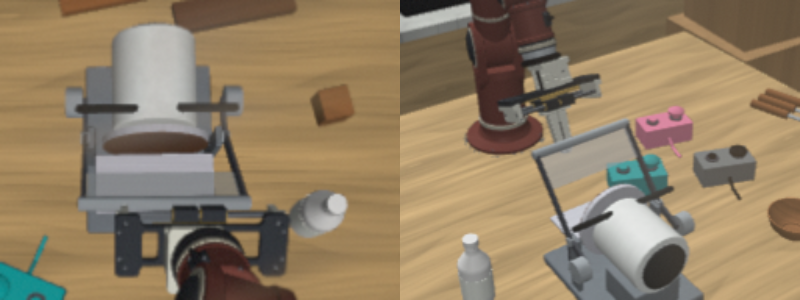

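The guard is following (about 0.2 rad). Continuing the arc past the balance point.

Request:
{"name": "carry_out", "arguments": {
  "series": [
    [[4, 0, -1.3], [0, 0, 0], 1],
    [[4, 0, -1.2], [0, 0, 0], 1],
    [[4.1, 0, -1.1], [0, 0, 0], 1],
    [[4.1, 0, -1], [0, 0, 0], 1],
    [[4.1, 0, -0.9], [0, 0, 0], 1],
    [[4.1, 0, -0.8], [0, 0, 0], 1],
    [[4.2, 0, -0.7], [0, 0, 0], 1],
    [[4.2, 0, -0.6], [0, 0, 0], 1],
    [[4.2, 0, -0.5], [0, 0, 0], 1],
    [[4.2, 0, -0.4], [0, 0, 0], 1],
    [[4.2, 0, -0.3], [0, 0, 0], 1],
    [[4.2, 0, -0.2], [0, 0, 0], 1],
    [[4.2, 0, 0], [0, 0, 0], 1],
    [[4.2, 0, 0], [0, 0, 0], 1],
    [[4.2, 0, 0.2], [0, 0, 0], 1],
    [[4.2, 0, 0.2], [0, 0, 0], 1],
    [[4.2, 0, 0.4], [0, 0, 0], 1],
    [[4.2, 0, 0.4], [0, 0, 0], 1],
    [[4.2, 0, 0.6], [0, 0, 0], 1],
    [[4.2, 0, 0.6], [0, 0, 0], 1]
  ]
}}

```text
clock: 13.75
position: [0.5564, -0.0879, 0.2814]
tool_rot: [0.976, -0.0, 0.217, 0.0]
wrist_force: [0.6, 0.8, 0.1]
finger_gap: 0.0004
finger_force: 0.0
```

Request:
{"name": "carry_out", "arguments": {
  "series": [
    [[4.2, 0, 0.8], [0, 0, 0], 1],
    [[4.2, 0, 0.8], [0, 0, 0], 1],
    [[4.1, 0, 0.9], [0, 0, 0], 1],
    [[4.1, 0, 1], [0, 0, 0], 1],
    [[4, 0, 1], [0, 0, 0], 1],
    [[0, 0, 0], [0, 0, 0], 1],
    [[0, 0, 0], [0, 0, 0], 1],
    [[0, 0, 0], [0, 0, 0], 1],
    [[0, 0, 0], [0, 0, 0], 1],
    [[0, 0, 0], [0, 0, 0], 1]
  ]
}}

```text
clock: 14.75
position: [0.5764, -0.0879, 0.2859]
tool_rot: [0.976, -0.0, 0.216, -0.0]
wrist_force: [0.1, -0.1, -1.2]
finger_gap: -0.0
finger_force: 0.0
```

```bash
python3 - <<'E'
from station import *
from h import *
t=snapshot('scene');u=snapshot('top')
cv2.imwrite('pics/w4.png',np.hstack([cv2.resize(u['pixels'][70:220,110:410],(450,300)),cv2.resize(t['pixels'][90:282,128:384],(350,300))])[:,:,::-1])
E
```

```text
(no output)
```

View pics/w4.png

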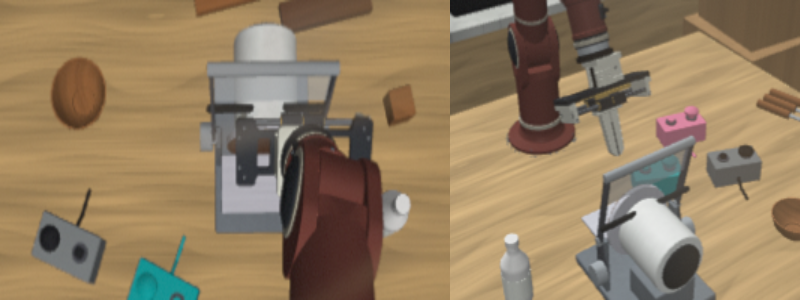

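The guard has fallen back onto its stop, with the bar behind the hinge and clear of the fingers. Withdrawing up and back, then waiting.

Request:
{"name": "carry_out", "arguments": {
  "series": [
    [[-13, 0, -19], [0, 0, 0], 1],
    [[-13, 0, -19], [0, 0, 0], 1],
    [[-13, 0, -19], [0, 0, 0], 1],
    [[-13, 0, -19], [0, 0, 0], 1],
    [[-13, 0, -19], [0, 0, 0], 1],
    [[0, 0, 0], [0, 0, 0], 1],
    [[0, 0, 0], [0, 0, 0], 1],
    [[0, 0, 0], [0, 0, 0], 1],
    [[0, 0, 0], [0, 0, 0], 1],
    [[0, 0, 0], [0, 0, 0], 1],
    [[0, 0, 0], [0, 0, 0], 1],
    [[0, 0, 0], [0, 0, 0], 1],
    [[0, 0, 0], [0, 0, 0], 1],
    [[0, 0, 0], [0, 0, 0], 1],
    [[0, 0, 0], [0, 0, 0], 1]
  ]
}}

```text
clock: 16.35
position: [0.4775, -0.0879, 0.3446]
tool_rot: [0.976, -0.0, 0.216, 0.0]
wrist_force: [-0.0, -0.0, 0.2]
finger_gap: 0.0001
finger_force: 0.0
```

```bash
python3 - <<'E'
from station import *
from h import *
t=snapshot('scene');u=snapshot('top')
cv2.imwrite('pics/w5.png',np.hstack([cv2.resize(u['pixels'][70:220,110:410],(450,300)),cv2.resize(t['pixels'][90:282,128:384],(350,300))])[:,:,::-1])
E
```

```text
(no output)
```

View pics/w5.png

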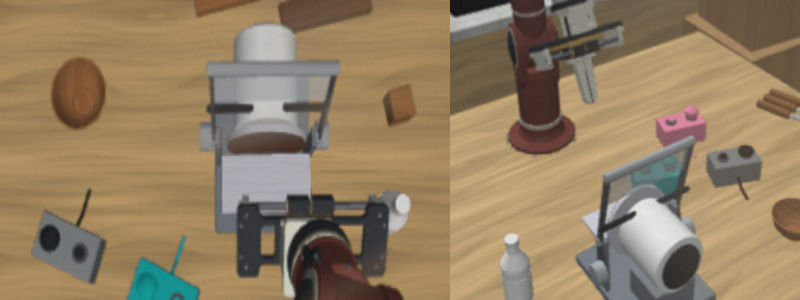

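The guard stays raised with the bar at (273,68), the arm is clear, and the glue, bowl and blank look unmoved. Handing in.

```bash
python3 -c "
from station import *
print(hand_in())"
```

```text
the job is handed in; nothing more can be done
None
```

The stop button was pressed fully in first, then the guard was pushed past its balance point and now rests raised on its back stop; the job is handed in at about 16 s, with no verdict returned.

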